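# Sound the jig socket and fit the post that stands level

### The arm

A 6-joint arm with a two-finger parallel gripper is mounted at the origin on the work surface. World frame = base frame: x ahead of the robot, y to its left, z up, the work surface at z = 0. Lengths are in mm, angles in degrees, forces in N, time in s.
With the tool pointing down it reaches from about 300 to 850 mm from the base axis. Payload 4.2 kg.
Tool frame: the origin (TCP) lies at the very end of the fingers, on their centre line; the grasp point (between the pads) lies 19 mm behind it; x points along the fingers, z is the direction in which the jaws open and shut, and the axes are right-handed (so a half turn about x gives the same grasp; the last joint's range is limited). The gripper opens to 91 mm and grips with 3 to 60 N. Pads are 32 mm wide; open, the fingers measure 118 mm over their backs; the gripper's body (76 mm by 178 mm) begins 60 mm behind the grasp point.
Start: joints at [-76.662, 18.312, 89.639, -0, 72.044, -1.146], TCP at [143.819, -556.74, 213.976] pointing down, gripper open.
Joint ranges: [-177.97, 177.97], [-48.28, 115.42], [12.27, 149.76], [-77.06, 257.06], [2.81, 150.46], [-146.56, 146.56]. Speed limits (degrees/s): [147.25, 147.25, 180, 180, 180, 180].

### API

Orientations are given as [roll, pitch, yaw] about the fixed x, y, z axes, in that order (R = Rz(yaw) Ry(pitch) Rx(roll)).
In Python, from workcell import state, grab_frame, camera_info, env, search_frame, place_of gives the robot as it stands.
- The arm moves only by the tool drive_tool, never from a script. Its argument "plan" is a list of rows, each a list of 7 numbers: the turn, a rotation vector about the world's x, y, z in degrees, then the shift along the world's x, y, z in mm, then the finger opening in mm, from 0 to 91.2. In form: [[wx, wy, wz, dx, dy, dz, jaw], ...]. A call has 1 to 10 rows; each row is the pose to reach, as a shift and turn from the pose measured when the call began; what a row does not reach only later rows make up. A row lasts 1/8 s, in which the tool goes at most 62.5 mm and 10.7 degrees, less where a joint would pass 70% of its speed; a pose out of reach is approached as far as the arm can. A call with a gripper value outside its range is refused whole. The fingers move at their own pace and stop on an object; "grip_force" is the grip in N (left out, the last holds). Time passes only in rows, so rows that repeat a pose let the fingers close. It gives the time, the measured TCP pose, the force and the opening at its end, in the units of the state.
- state(): the state, without advancing time (a new reading comes with each control period).
- grab_frame(name): name is "side" or "top"; returns the picture (400x640x3 uint8, red, green, blue); there is no depth.
- camera_info(name): a dict with "intrinsics" (3x3 intrinsics, pixels), "origin" and "orientation" of the camera in the world. Camera axes: x right, y down, z forward; pixel columns grow to the right and rows downward; lengths in mm; the calibration is good to about 2 mm. A picture is of the moment at which its call begins. camera_info takes no time and is no camera call.
- env.job_done(): hands the job in, once; it reports no verdict.
Trained networks look in the newest picture that a camera, given by its name, has taken for a name from the list of things; names that differ only in an ending like _2 or _b are one class to them, and where a whole thing is asked for, a point or a joint stands for the part that bears it (a point fixed in the world has none). Each returns a list of dicts, best first, with "p" (0 to 1); they miss things now and then, are a little off and sometimes report something else, mostly with a low value. They report only what shows in the picture. A call takes as long as a camera call. They do not tell look-alikes from the thing itself.
- search_frame(camera, label): "rect" ([left, top, right, bottom] as shares, 0 to 1, of the picture: columns of its width, rows of its height, round what is visible of it).
- place_of(camera, label): "location" ([column, row] as shares, 0 to 1, of the picture: columns of its width, rows of its height: a listed point, or the origin of a listed thing).
The state is a dict: "time_s": time; "qpos": joint angles; "qvel": joint speeds; "effort": joint torques, N m; "ee_pos": TCP position; "ee_rot": TCP orientation; "force": force on the tool from outside, world axes, zero at the start; "torque": the same for the moment, N m; "gripper_width": finger opening in mm.
Only numpy, scipy, OpenCV 4.12 (cv2) and the standard library are available. Lean on these libraries where they do the work, as an engineer would, in place of code of your own. Each camera call takes 0.05 s, during which the arm holds its last target. There are 200 camera calls.

### The job

Use the depth rod to feel, gently, for the bottom of the jig's socket next to the fixed guide post, and put the rod back in its hole in the rack. Then, without trying any other, take the one post whose length suits that depth and set it gently and fully home in that socket, so that its top stands level with the guide post's. The other two posts stay in the rack and nothing else on the bench is disturbed.

Things in the scene. Friction and masses are not known exactly. Their poses are not given: they have to be found in the camera images.
- jig: Strap-forming jig, fixed: pale wooden block 80 x 230 x 50 mm high, dark strips on its long sides. Origin: centre of its underside; x across, y along it, z up. On its y axis (x = 0): fixed steel guide post (16 mm thick, 44 mm proud) at y = +85 mm, then three open round sockets at y = +25, -25, -75 mm, 17.4 mm wide, 1.5 mm chamfer.
- socket (a point): Mouth centre (in the block's top face, 50 mm above the bench) of the socket to use: next to the guide post, 60 mm from it. Axes as the jig's. The sockets are blind, with hard flat rigid bottoms 20, 28 and 36 mm below the top face, one of each; which has which changes every time and must be felt. Pressing with over 40 N would damage them.
- guide_top (a point): Centre of the top face of the fixed guide post, 44 mm above the jig block's top.
- rack: Dark wooden rack, fixed: block 70 x 240 x 32 mm high. Origin: centre of its underside; x across, y along it, z up. On its y axis (x = 0) are four upright blind holes 18 mm deep: post holes 17.4 mm wide at y = +85, +25, -35 mm holding the three posts in any order, and the depth rod's hole, 12 mm wide, at y = -95 mm.
- rod_hole (a point): Centre of the mouth (rack top, 32 mm above the bench) of the rod's hole in the rack, 12 mm wide, 18 mm deep. Axes as the rack's.
- rod_grip (a point): Depth rod: brass rod 10 mm thick with a wooden handle on top 18 mm thick, 35 mm high; 140 mm long in all, about 90 g. Starts upright in the rack, foot 18 mm below the rack's top. This point: centre of the handle, on the axis, 122.5 mm above the foot. z runs up along the rod; turning about z means nothing.
- rod_foot (a point): Centre of the lower end of the depth rod, 122.5 mm below rod_grip.
- post_short_centre (a point): The short loose post: plain round steel pin, 16 mm thick and 64 mm long with a slightly chamfered foot, about 0.1 kg. It stands upright in one of the rack's three post holes, 46 mm of it showing. This point is on its axis, half-way up (32 mm above the foot). z runs up along the post; turning about z means nothing.
- post_short_top (a point): Centre of the top face of the short post, 32 mm above its centre.
- post_middle_centre (a point): The middle loose post: plain round steel pin, 16 mm thick and 72 mm long with a slightly chamfered foot, about 0.1 kg. It stands upright in one of the rack's three post holes, 54 mm of it showing. This point is on its axis, half-way up (36 mm above the foot). z runs up along the post; turning about z means nothing.
- post_middle_top (a point): Centre of the top face of the middle post, 36 mm above its centre.
- post_long_centre (a point): The long loose post: plain round steel pin, 16 mm thick and 80 mm long with a slightly chamfered foot, about 0.1 kg. It stands upright in one of the rack's three post holes, 62 mm of it showing. This point is on its axis, half-way up (40 mm above the foot). z runs up along the post; turning about z means nothing.
- post_long_top (a point): Centre of the top face of the long post, 40 mm above its centre.
- wax: Bystander: yellowish block of wax, 36 x 44 x 22 mm, between jig and rack. Origin at its underside.
- brass_ring: Bystander: brass ring 52 mm across, 10 mm high, lying in front. Origin at its underside.
- tin: Bystander: closed steel tin 72 mm across, 45 mm high, standing in front. Origin at its underside.
- jar: Bystander: amber jar with black lid, 64 mm across, 75 mm high, standing to the left. Origin at its underside.
Things that resemble listed ones, but are neither listed nor needed, are in the scene too. Leave any blue look-alike of the part that bears post_long_centre alone.

How it is judged:
By the outcome, as a careful person would: the job done as asked, in the order asked, and still so for the second after the job is handed in, with the robot touching nothing.
It also fails if it takes over 72 s, if anything falls off the work surface, if the arm or the gripper's body presses on something with over 40 N, if the wrist force passes 120 N, or if a joint passes its speed limit or range.

## Working session

There is one attempt and no reset: what is moved stays moved. The work goes in short steps, Python scripts to look and compute and a tool call to move; the robot and the scene stay as the last step left them, time stands still between calls to the robot, and variables do not carry over. Pictures are saved under pics/ and viewed, about 8 in all and at most 12, crops included, and the job is handed in when it is done.

Besides the shell and the picture viewer there is one more tool, called as name(argument=value, ...), one argument or row to a line, values as JSON. drive_tool: Moves the arm, as the interface text tells. Its arguments: {"type":"object","properties":{"plan":{"type":"array"},"grip_force":{"type":"number"}},"required":["plan"]}

```bash
mkdir -p pics
cat > h.py <<'E'
import numpy as np, cv2
from workcell import *
def cam(n):
    c=camera_info(n); K=np.array(c['intrinsics']); o=np.array(c['origin'],float); R=np.array(c['orientation'],float)
    if R.shape!=(3,3):
        from scipy.spatial.transform import Rotation as Q
        R=Q.from_euler('xyz',R,degrees=True).as_matrix()
    return K,o,R
def ray(n,uv):
    K,o,R=cam(n); d=R@np.linalg.inv(K)@np.array([uv[0],uv[1],1.]); return o,d/np.linalg.norm(d)
def atz(n,uv,z):
    o,d=ray(n,uv); return o+d*(z-o[2])/d[2]
def proj(n,p):
    K,o,R=cam(n); q=K@(R.T@(np.array(p,float)-o)); return q[:2]/q[2]
def tri(a,b):
    (o1,d1),(o2,d2)=ray('side',a),ray('top',b)
    s=np.linalg.lstsq(np.c_[d1,-d2],o2-o1,rcond=None)[0]
    p,q=o1+s[0]*d1,o2+s[1]*d2; return (p+q)/2,np.linalg.norm(p-q)
E
python3 - <<'E'
from h import *
for n in('side','top'):
    cv2.imwrite(f'pics/{n}0.png',grab_frame(n)[:,:,::-1]); print(n,camera_info(n))
Z=dict(jig=0,socket=50,guide_top=94,rack=0,rod_hole=32,rod_grip=136.5,post_short_centre=46,post_short_top=78,post_middle_top=86,post_long_top=94,wax=0)
for l,z in Z.items():
    for n in('side','top'):
        for r in place_of(n,l)[:4]:
            uv=np.array(r['location'])*[640,400]; print(l,n,round(r['p'],2),uv.round(1),atz(n,uv,z).round(1))
print(state())
E
```

```text
side {'intrinsics': array([[467.90498372,   0.        , 318.68884938],
       [  0.        , 467.90498372, 196.51128145],
       [  0.        ,   0.        ,   1.        ]]), 'origin': array([118.28089761, 992.1731483 , 754.80145146]), 'orientation': array([-123.16809915,    0.60984116, -156.73622427])}
top {'intrinsics': array([[389.84941489,   0.        , 312.99788214],
       [  0.        , 389.84941489, 203.15176495],
       [  0.        ,   0.        ,   1.        ]]), 'origin': array([ 386.59787478,   86.6984207 , 1008.62184402]), 'orientation': array([-170.94263573,    0.44162921,  -90.88833214])}
jig side 0.85 [337.1 179.3] [ 567.4 -177.6    0. ]
jig top 0.7 [416.4 190.6] [ 576.3 -180.2    0. ]
socket side 0.77 [333.9 166.6] [ 574.1 -166.4   50. ]
socket top 0.58 [411.5 184.1] [ 583.8 -155.8   50. ]
socket top 0.16 [239.5 180.3] [600.8 275.8  50. ]
guide_top side 0.79 [318.4 164. ] [592.7 -91.3  94. ]
guide_top side 0.73 [302.5 204.2] [547.8 114.1  94. ]
guide_top top 0.55 [391.9 179.1] [587.7 -98.3  94. ]
rack side 0.17 [330.7 167.6] [ 613.6 -238.5    0. ]
rack top 0.81 [278
[... 1548 characters left out ...]
 0. ]
wax top 0.68 [346.2 180.7] [606.1   3.4   0. ]
{'time_s': 1.2, 'qpos': array([-7.66618562e+01,  1.83116987e+01,  8.96384417e+01,  9.95233371e-04,
        7.20459485e+01, -1.14588243e+00]), 'qvel': array([-0.10221087, -0.00156038, -0.0964478 ,  0.06783115, -0.01627692,
       -0.0039347 ]), 'effort': array([-4.16608214e-05, -4.12357163e+01, -2.32230109e+01,  7.27457274e-02,
        3.77311651e-02,  1.62480120e-05]), 'ee_pos': array([ 143.82196332, -556.73275987,  213.98173524]), 'ee_rot': array([ 12.46225467,  89.9959759 , -63.05402589]), 'force': array([ 0.19689051, -0.17857002,  0.33391559]), 'torque': array([ 0.00627787, -0.03471572,  0.02790777]), 'gripper_width': 91.23284997796428}
```

View pics/side0.png

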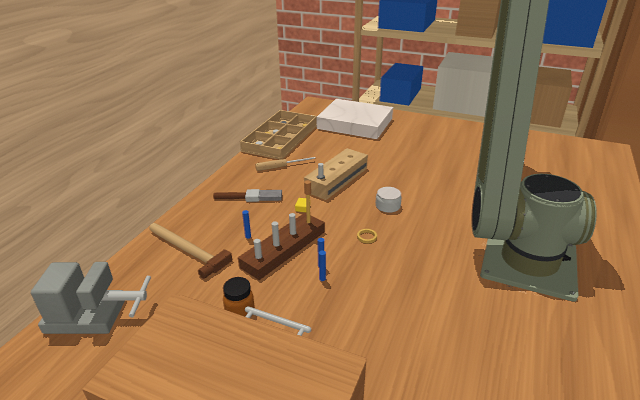

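View pics/top0.png

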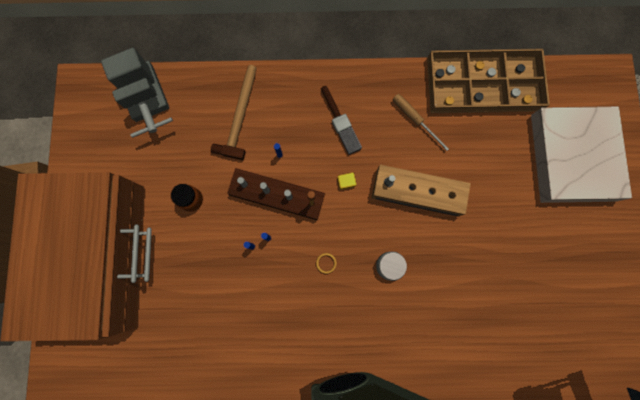

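The side picture shows the rack at about (283,247), with three grey posts at (258,250), (276,235) and (293,224) and the rod at (308,200). The jig is at (337,175) with its guide post at (321,172), and there are blue look-alikes to leave alone. I'll zoom in to fit the poses.

Run:
```python
from h import *
s=cv2.imread('pics/side0.png');t=cv2.imread('pics/top0.png')
a=cv2.resize(s[145:285,230:375],None,fx=5,fy=4.2,interpolation=cv2.INTER_CUBIC)
a=cv2.resize(s[145:285,230:375],(725,560)[:2] if 0 else (580,560),interpolation=cv2.INTER_CUBIC); cv2.imwrite('pics/s1.png',a)
b=cv2.resize(t[155:235,220:480],(780,240),interpolation=cv2.INTER_CUBIC)
c=cv2.resize(t[155:230,222:332],(800,545),interpolation=cv2.INTER_CUBIC)
d=cv2.resize(t[155:225,365:475],(800,509),interpolation=cv2.INTER_CUBIC)
cv2.imwrite('pics/t1.png',np.vstack([cv2.resize(c,(440,300)),cv2.resize(d,(440,280))]))
```

```text
(no output)
```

View pics/s1.png

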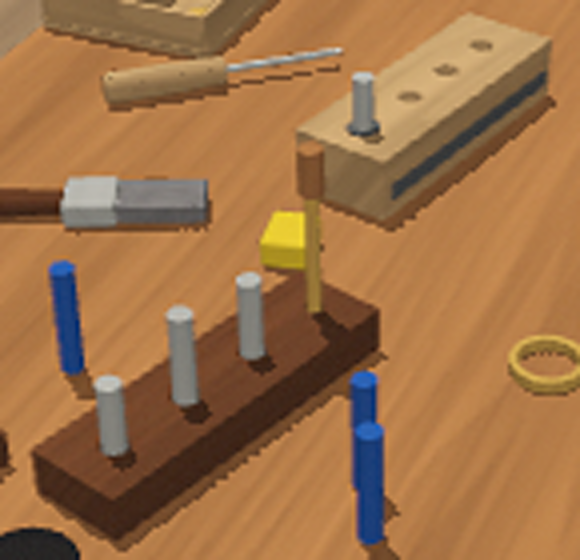

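View pics/t1.png

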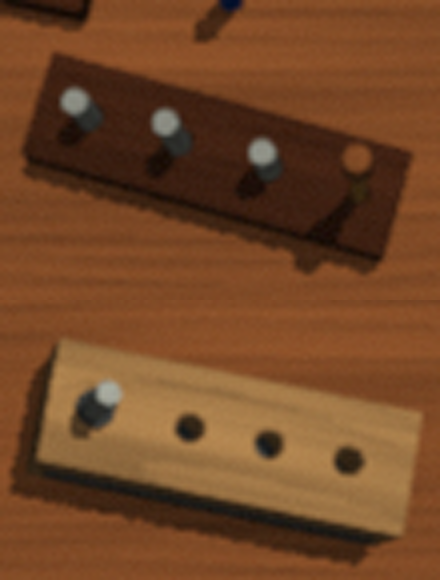

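From the pictures, the rack order starting at the end away from the rod is short, long, middle. Next I'll fit the poses.

```bash
cat > fit.py <<'E'
from h import *
from scipy.optimize import least_squares
S=lambda u,v:((u+.5)/4-.5+230,(v+.5)/4-.5+145)
T=lambda u,v:((u+.5)/4-.5+222,(v+.5)/4-.5+155)
J=lambda u,v:((u+.5)/4-.5+365,(v-300+.5)/4-.5+155)
C=camera_info
ra=[(35,-120,32),(-35,-120,32),(35,120,32),(-35,120,32),(0,85,78),(0,25,94),(0,-35,86),(0,-95,154)]
ji=[(40,115,50),(-40,115,50),(-40,-115,50),(40,-115,50),(0,85,94),(0,25,50),(0,-25,50),(0,-75,50)]
O=[]
for P,q in zip(ra,[(310,275),(380,312),(35,455),(118,500),(109,381),(180,312),(249,277),(311,145)]):O.append(('rack','side',P,S(*q)))
for P,q in zip(ra,[(411,154),(381,258),(53,54),(25,155),(74,101),(165,123),(262,152),(357,157)]):O.append(('rack','top',P,T(*q)))
for P,q in zip(ji,[(298,133),(383,163),(550,40),(472,13),(363,75),(409,96),(446,70),(482,45)]):O.append(('jig','side',P,S(*q)))
for P,q in zip(ji,[(60,340),(37,462),(402,535),(422,412),(108,393),(190,428),(269,444),(348,460)]):O.append(('jig','top',P,J(*q)))
def w(p,P):
    a=np.radians(p[2]);c,s=np.cos(a),np.sin(a);return np.array([p[0]+c*P[0]-s*P[1],p[1]+s*P[0]+c*P[1],P[2]])
CC={n:cam(n) for n in('side','top')}
def pj(n,X):
    K,o,R=CC[n];q=K@(R.T@(X-o));return q[:2]/q[2]
def f(z):
    off={'side':z[6:8],'top':z[8:10]};r=[]
    for b,n,P,q in O:
        p=z[:3] if b=='rack' else z[3:6]
        r+=list(pj(n,w(p,P))+off[n]-q)
    return np.r_[r,z[6:10]/1.0]
if __name__=='__main__':
    s=least_squares(f,[585,180,0,575,-180,0,0,0,0,0],loss='soft_l1');z=s.x
    print(z.round(2));print(f(z)[:-4].reshape(-1,2).round(1).tolist())
    for n,P in dict(rod=(0,-95,32),short=(0,85,32),long=(0,25,32),mid=(0,-35,32)).items():print(n,w(z[:3],P).round(1))
    for n,P in dict(guide=(0,85,94),socket=(0,25,50)).items():print(n,w(z[3:6],P).round(1))
    print('wax',[atz('top',np.array(r['location'])*[640,400],0).round(1) for r in place_of('top','wax')[:2]] )
E
python3 fit.py
```

```text
[ 5.6943e+02  1.8611e+02 -1.6800e+01  5.7112e+02 -1.8137e+02 -1.2810e+01
  3.2000e-01  7.1000e-01 -1.8000e-01 -2.1000e-01]
[[-2.2, -1.2], [0.4, -0.8], [-0.7, -1.1], [-0.9, 0.3], [0.2, 0.8], [0.3, 0.6], [0.3, 0.8], [0.1, 0.5], [0.3, -0.4], [0.4, -0.1], [0.2, -0.4], [-1.2, 0.1], [0.3, 0.4], [0.2, 0.2], [0.2, 0.3], [0.0, 0.6], [-0.4, -0.8], [0.5, -0.1], [0.4, -0.3], [-1.1, -0.1], [0.2, 0.4], [0.4, -0.1], [0.3, -0.1], [0.1, -0.1], [-0.2, -0.4], [-0.2, -0.4], [0.1, 0.2], [-0.2, -0.1], [0.1, 0.1], [-0.1, 0.0], [-0.1, 0.0], [0.0, 0.1]]
rod [542.   95.2  32. ]
short [594.  267.5  32. ]
long [576.7 210.   32. ]
mid [559.3 152.6  32. ]
guide [590.  -98.5  94. ]
socket [ 576.7 -157.    50. ]
wax [array([606.1,   3.4,   0. ])]
```

drive_tool(
  plan=[
    [0,0,6,30,50,4,60],
    [0,0,12,61,100,8,60],
    [0,0,18,92,150,12,60],
    [0,0,24,122,200,16,60],
    [0,0,30,153,251,20,60],
    [0,0,36,184,301,20,60],
    [0,0,42,214,351,20,60],
    [0,0,48,245,401,20,60],
    [0,0,54,275,451,20,60],
    [0,0,58.7,306,501,20,60],
  ],
  grip_force=15,
)

```text
time_s: 2.5
ee_pos: [450.7, -54.0, 234.3]
ee_rot: [-5.6, 89.9, -22.3]
force: [0.8, -0.1, 0.1]
gripper_width: 60.0
```

drive_tool(
  plan=[
    [0,0,0,30,50,0,60],
    [0,0,0,61,100,0,60],
    [0,0,0,91.3,149.2,0,60],
    [0,0,0,91.3,149.2,0,60],
    [0,0,0,91.3,149.2,0,60],
  ],
)

```text
time_s: 3.12
ee_pos: [541.4, 94.9, 234.0]
ee_rot: [-72.0, 89.9, -88.6]
force: [-0.3, 1.1, 0.6]
gripper_width: 60.2
```

Run:
```python
from h import *
s=state();print(s['ee_pos'].round(2),s['ee_rot'].round(2))
a=grab_frame('side')[:,:,::-1];b=grab_frame('top')[:,:,::-1]
A=cv2.resize(a[110:260,240:380],(560,600),interpolation=cv2.INTER_CUBIC)
cv2.imwrite('pics/s2.png',A)
print(proj('side',s['ee_pos']),proj('side',[542,95.2,154]))
```

```text
[541.44  94.94 234.01] [-71.98  89.93 -88.58]
[306.58752983 151.95066558] [307.14024979 180.68366571]
```

View pics/s2.png

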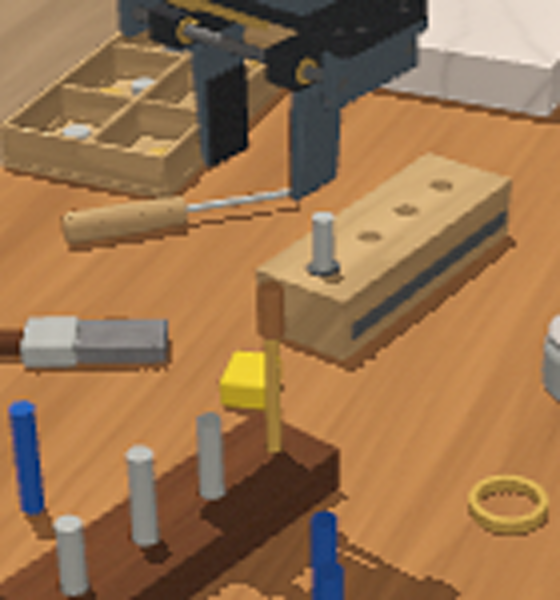

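The gripper hangs directly above the rod: the fingertip midpoint is about (306,154) and the rod top about (307.6,180). I'll descend and grasp the handle.

drive_tool(
  plan=[
    [0,0,0,0.5,0.2,-40,60],
    [0,0,0,0.5,0.2,-80,60],
    [0,0,0,0.5,0.2,-116.5,60],
    [0,0,0,0.5,0.2,-116.5,45],
    [0,0,0,0.5,0.2,-116.5,10],
    [0,0,0,0.5,0.2,-116.5,10],
    [0,0,0,0.5,0.2,-116.5,10],
    [0,0,0,0.5,0.2,-116.5,10],
    [0,0,0,0.5,0.2,-116.5,10],
    [0,0,0,0.5,0.2,-116.5,10],
  ],
  grip_force=15,
)

```text
time_s: 4.47
ee_pos: [542.4, 94.5, 118.8]
ee_rot: [2.7, 89.8, -14.0]
force: [-0.2, 0.2, 5.9]
gripper_width: 17.7
```

Run:
```python
from h import *
s=state();print(s['ee_pos'].round(2),s['force'].round(2),s['torque'].round(2))
```

```text
[542.42  94.51 118.76] [-0.22  0.16  5.92] [-0.07 -0.01  0.02]
```

drive_tool(
  plan=[
    [0,0,0,0,0,0,10],
    [0,0,0,0,0,5,10],
    [0,0,0,0,0,12,10],
    [0,0,0,0,0,25,10],
    [0,0,0,0,0,50,10],
    [0,0,0,0,0,80,10],
    [0,0,0,0,0,100,10],
    [0,0,0,0,0,100,10],
    [0,0,0,0,0,100,10],
  ],
  grip_force=25,
)

```text
time_s: 5.6
ee_pos: [541.9, 94.4, 218.2]
ee_rot: [-15.3, 89.9, -32.0]
force: [-0.2, -0.6, -1.9]
gripper_width: 17.3
```

drive_tool(
  plan=[
    [0,0,0.8,7,-50,3,10],
    [0,0,1.6,14,-100,5,10],
    [0,0,2.4,21,-150,5,10],
    [0,0,3.2,28,-200,5,10],
    [0,0,4,34.8,-251.4,3,10],
    [0,0,4,34.8,-251.4,-20,10],
    [0,0,4,34.8,-251.4,-45,10],
    [0,0,4,34.8,-251.4,-45,10],
    [0,0,4,34.8,-251.4,-45,10],
  ],
)

```text
time_s: 6.72
ee_pos: [577.0, -156.9, 173.5]
ee_rot: [-13.8, 89.9, -26.5]
force: [-0.5, 0.1, -0.5]
gripper_width: 17.9
```

Run:
```python
from h import *
s=state();print(s['ee_pos'].round(2),s['ee_rot'].round(2),s['force'].round(2))
a=grab_frame('side')[:,:,::-1];b=grab_frame('top')[:,:,::-1]
A=cv2.resize(a[120:220,290:390],(600,600),interpolation=cv2.INTER_CUBIC)
cv2.imwrite('pics/s3.png',A)
print(proj('side',[576.7,-157,68.4]),proj('side',[576.7,-157,50]))
for n in('side','top'):
  for r in place_of(n,'rod_foot')[:2]: uv=np.array(r['location'])*[640,400];print(n,r['p'],uv,atz(n,uv,68.4))
```

```text
[ 576.97 -156.91  173.45] [-13.77  89.9  -26.45] [-0.46  0.11 -0.51]
[331.96995377 162.54168506] [331.94035305 167.85483773]
top 0.67 [238.272 181.4  ] [594.01706377 275.17579797  68.4       ]
top 0.49 [412.416 185.2  ] [ 577.12386796 -153.15718428   68.4       ]
```

View pics/s3.png

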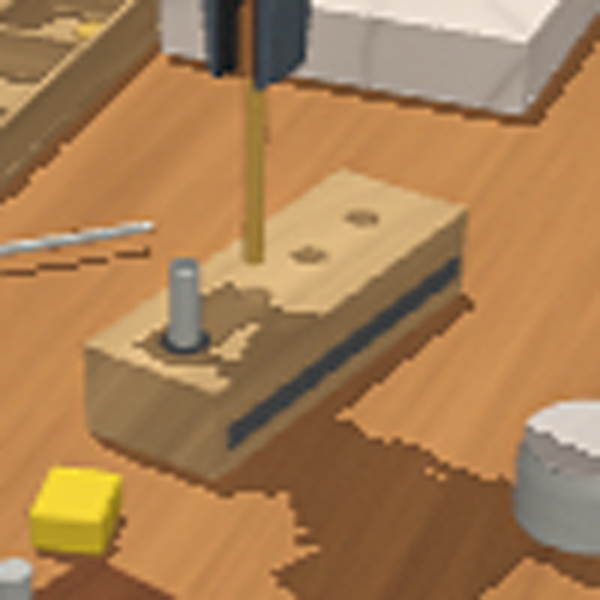

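The rod foot shows at about (332.4,163.8), which agrees with the prediction. Lowering into the mouth.

drive_tool(
  plan=[
    [0,0,0,-0.3,-0.1,-10,10],
    [0,0,0,-0.3,-0.1,-17,10],
    [0,0,0,-0.3,-0.1,-21,10],
    [0,0,0,-0.3,-0.1,-25,10],
    [0,0,0,-0.3,-0.1,-29,10],
    [0,0,0,-0.3,-0.1,-29,10],
  ],
)

```text
time_s: 7.68
ee_pos: [576.7, -157.0, 144.9]
ee_rot: [-10.3, 89.8, -23.0]
force: [-0.6, -0.0, -0.4]
gripper_width: 17.8
```

drive_tool(
  plan=[
    [0,0,0,0,0,-3,10],
    [0,0,0,0,0,-6,10],
    [0,0,0,0,0,-7,10],
    [0,0,0,0,0,-7,10],
  ],
)

```text
time_s: 8.18
ee_pos: [576.7, -157.0, 137.8]
ee_rot: [-10.0, 89.8, -22.6]
force: [-1.1, 0.4, -0.8]
gripper_width: 17.5
```

drive_tool(
  plan=[
    [0,0,0,0,0,-1,10],
    [0,0,0,0,0,-2,10],
    [0,0,0,0,0,-2,10],
  ],
)

```text
time_s: 8.55
ee_pos: [576.6, -157.0, 135.7]
ee_rot: [-11.2, 89.9, -23.9]
force: [0.3, 0.1, -1.9]
gripper_width: 17.6
```

drive_tool(
  plan=[
    [0,0,0,0,0,-1,10],
    [0,0,0,0,0,-2,10],
    [0,0,0,0,0,-2,10],
  ],
)

```text
time_s: 8.93
ee_pos: [576.6, -157.0, 133.5]
ee_rot: [-12.0, 89.9, -24.7]
force: [-0.1, 0.2, -1.6]
gripper_width: 17.3
```

drive_tool(
  plan=[
    [0,0,0,0,0,-1,10],
    [0,0,0,0,0,-2,10],
    [0,0,0,0,0,-2,10],
  ],
)

```text
time_s: 9.3
ee_pos: [576.5, -157.0, 131.4]
ee_rot: [-13.8, 89.9, -26.4]
force: [0.4, 0.4, -1.3]
gripper_width: 17.7
```

drive_tool(
  plan=[
    [0,0,0,0,0,-1,10],
    [0,0,0,0,0,-2,10],
    [0,0,0,0,0,-2,10],
  ],
)

```text
time_s: 9.68
ee_pos: [576.4, -156.9, 129.3]
ee_rot: [-14.3, 89.9, -26.9]
force: [0.2, -0.7, -0.5]
gripper_width: 17.4
```

drive_tool(
  plan=[
    [0,0,0,0,0,-1,10],
    [0,0,0,0,0,-1,10],
  ],
)

```text
time_s: 9.93
ee_pos: [576.4, -156.9, 128.2]
ee_rot: [-16.3, 89.9, -29.0]
force: [0.6, 0.1, -0.9]
gripper_width: 17.9
```

drive_tool(
  plan=[
    [0,0,0,0,0,-1,10],
    [0,0,0,0,0,-1,10],
  ],
)

```text
time_s: 10.18
ee_pos: [576.3, -156.9, 127.1]
ee_rot: [-19.8, 89.9, -32.5]
force: [0.2, -0.1, -0.5]
gripper_width: 17.5
```

drive_tool(
  plan=[
    [0,0,0,0,0,-0.7,10],
    [0,0,0,0,0,-0.7,10],
  ],
)

```text
time_s: 10.42
ee_pos: [576.5, -156.9, 126.9]
ee_rot: [-13.0, 89.9, -25.6]
force: [-0.6, 0.4, 2.3]
gripper_width: 17.6
```

drive_tool(
  plan=[
    [0,0,0,0.2,-0.1,-0.7,10],
    [0,0,0,0.2,-0.1,-0.7,10],
  ],
)

```text
time_s: 10.68
ee_pos: [576.8, -157.0, 126.8]
ee_rot: [-10.6, 89.9, -23.2]
force: [-1.3, 0.1, 5.1]
gripper_width: 17.5
```

drive_tool(
  plan=[
    [0,0,0,0.2,0,-0.7,10],
    [0,0,0,0.2,0,-0.7,10],
  ],
)

```text
time_s: 10.92
ee_pos: [576.8, -157.0, 126.8]
ee_rot: [-11.3, 89.9, -24.0]
force: [-1.3, 0.6, 6.3]
gripper_width: 17.5
```

Contact came at TCP z = 127.0, so the foot is at about 22.2 mm and the depth is about 27.9 mm. That makes it the 28 mm socket and the **middle** post. Now the rod goes back.

drive_tool(
  plan=[
    [0,0,0,0,0,10,10],
    [0,0,0,0,0,35,10],
    [0,0,0,0,0,65,10],
    [0,0,0,0,0,95,10],
    [0,0,-0.8,-7,50,98,10],
    [0,0,-1.6,-14,100,98,10],
    [0,0,-2.4,-21,150,98,10],
    [0,0,-3.2,-28,200,98,10],
    [0,0,-4,-34.6,251.4,95,10],
    [0,0,-4,-34.6,251.4,60,10],
  ],
)

```text
time_s: 12.18
ee_pos: [543.8, 98.1, 189.0]
ee_rot: [22.5, 89.5, 6.1]
force: [0.2, -1.3, -1.4]
gripper_width: 17.3
```

drive_tool(
  plan=[
    [0,0,0,0,0,-5,10],
    [0,0,0,0,0,-5,10],
    [0,0,0,0,0,-5,10],
  ],
)

```text
time_s: 12.55
ee_pos: [544.7, 97.6, 185.3]
ee_rot: [22.8, 89.3, 6.3]
force: [-0.6, -0.0, -0.6]
gripper_width: 17.4
```

Run:
```python
from h import *
s=state();print(s['ee_pos'].round(2),s['ee_rot'].round(2),s['force'].round(2),s['time_s'])
```

```text
[544.73  97.62 185.3 ] [22.8  89.33  6.32] [-0.58 -0.04 -0.63] 12.55
```

```bash
cat > go.py <<'E'
import sys
from h import *
from scipy.spatial.transform import Rotation as Q
x,y,z,j=map(float,sys.argv[1:5]);s=state()
R=Q.from_euler('xyz',s['ee_rot'],degrees=True); T=Q.from_euler('xyz',[0,90,j],degrees=True)
print((T*R.inv()).as_rotvec(degrees=True).round(2),(np.array([x,y,z])-s['ee_pos']).round(2),'now',s['ee_pos'].round(2),s['force'].round(2),'tilt',R.as_matrix()[:,0].round(4))
E
python3 go.py 542.2 94.45 145 -16.8
```

```text
[-0.07  0.67 -0.32] [ -2.53  -3.17 -40.3 ] now [544.73  97.62 185.3 ] [-0.58 -0.04 -0.63] tilt [ 0.0117  0.0013 -0.9999]
```

drive_tool(
  plan=[
    [-0.07,0.67,-0.32,-2.5,-3.2,-5,10],
    [-0.07,0.67,-0.32,-2.5,-3.2,-25,10],
    [-0.07,0.67,-0.32,-2.5,-3.2,-43,10],
    [-0.07,0.67,-0.32,-2.5,-3.2,-43,10],
    [-0.07,0.67,-0.32,-2.5,-3.2,-43,10],
  ],
)

```text
time_s: 13.18
ee_pos: [542.8, 94.2, 143.1]
ee_rot: [25.6, 89.9, 8.7]
force: [-0.1, -0.1, -1.4]
gripper_width: 17.5
```

```bash
python3 go.py 542.2 94.45 118.8 -16.8
```

```text
[-0.01  0.07  0.03] [ -0.65   0.24 -24.29] now [542.85  94.21 143.09] [-0.11 -0.14 -1.44] tilt [ 1.3e-03  2.0e-04 -1.0e+00]
```

drive_tool(
  plan=[
    [0,0.07,0,-0.7,0.2,-1,10],
    [0,0.07,0,-0.7,0.2,-4,10],
    [0,0.07,0,-0.7,0.2,-7,10],
    [0,0.07,0,-0.7,0.2,-9,10],
    [0,0.07,0,-0.7,0.2,-10,10],
    [0,0.07,0,-0.7,0.2,-10,10],
  ],
)

```text
time_s: 13.92
ee_pos: [542.1, 94.4, 133.0]
ee_rot: [148.9, 90.0, 132.0]
force: [0.3, -0.1, -2.0]
gripper_width: 17.4
```

drive_tool(
  plan=[
    [0,0,0,0,0,-4,10],
    [0,0,0,0,0,-8,10],
    [0,0,0,0,0,-12,10],
    [0,0,0,0,0,-13.5,10],
    [0,0,0,0,0,-13.5,10],
  ],
)

```text
time_s: 14.55
ee_pos: [542.0, 94.4, 119.3]
ee_rot: [-178.4, 90.0, 164.7]
force: [0.2, -0.0, -0.8]
gripper_width: 17.3
```

drive_tool(
  plan=[
    [0,0,0,0,0,-0.5,10],
    [0,0,0,0,0,-0.5,10],
  ],
)

```text
time_s: 14.8
ee_pos: [542.1, 94.4, 118.9]
ee_rot: [161.3, 90.0, 144.4]
force: [0.1, -0.1, -0.4]
gripper_width: 17.4
```

drive_tool(
  plan=[
    [0,0,0,0,0,0,22],
    [0,0,0,0,0,0,30],
    [0,0,0,0,0,0,45],
    [0,0,0,0,0,0,45],
    [0,0,0,0,0,20,45],
    [0,0,0,0,0,50,45],
    [0,0,0,8,28,60,45],
    [0,0,0,17.2,57.8,50,45],
    [0,0,0,17.2,57.8,30,45],
    [0,0,0,17.2,57.8,30,45],
  ],
)

```text
time_s: 16.05
ee_pos: [558.2, 152.2, 147.5]
ee_rot: [-150.9, 89.8, -167.7]
force: [-0.8, -0.5, -0.0]
gripper_width: 45.4
```

```bash
python3 go.py 559.3 152.2 52 -16.8
python3 - <<'E'
from h import *
a=grab_frame('side')[:,:,::-1]
cv2.imwrite('pics/s4.png',cv2.resize(a[130:280,230:380],(600,600),interpolation=cv2.INTER_CUBIC))
E
```

```text
[ 0.05 -0.22 -0.01] [ 1.140e+00 -1.000e-02 -9.547e+01] now [558.16 152.21 147.47] [-0.79 -0.45 -0.03] tilt [-3.8e-03 -8.0e-04 -1.0e+00]
```

View pics/s4.png

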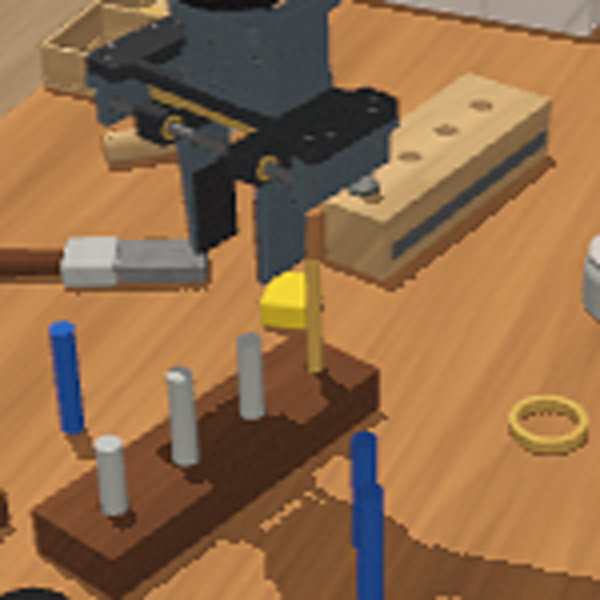

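The rod stands in its hole as before, and the open jaws straddle the line above the middle post at (250,340). Descending and gripping.

drive_tool(
  plan=[
    [0.05,-0.22,0,1.1,0,-25,45],
    [0.05,-0.22,0,1.1,0,-60,45],
    [0.05,-0.22,0,1.1,0,-85,45],
    [0.05,-0.22,0,1.1,0,-95.5,45],
    [0.05,-0.22,0,1.1,0,-95.5,25],
    [0.05,-0.22,0,1.1,0,-95.5,8],
    [0.05,-0.22,0,1.1,0,-95.5,8],
    [0.05,-0.22,0,1.1,0,-95.5,8],
    [0.05,-0.22,0,1.1,0,-95.5,8],
  ],
  grip_force=20,
)

```text
time_s: 17.23
ee_pos: [560.6, 152.4, 54.0]
ee_rot: [32.5, 89.8, 15.7]
force: [-0.4, 0.1, 5.9]
gripper_width: 15.3
```

```bash
python3 go.py 559.3 152.2 52 -16.8
```

```text
[-0.06  0.22  0.02] [-1.32 -0.16 -2.03] now [560.62 152.36  54.03] [-0.44  0.12  5.88] tilt [ 0.0039  0.0011 -1.    ]
```

drive_tool(
  plan=[
    [0,0,0,0,0,0,8],
    [0,0,0,-0.3,0,6,8],
    [0,0,0,-0.6,0,14,8],
    [0,0,0,-0.6,0,30,8],
    [0,0,0,-0.6,0,65,8],
    [0,0,0,-0.6,0,105,8],
    [0,0,0,-0.6,0,145,8],
    [0,0,0,-0.6,0,162,8],
    [0,0,0,-0.6,0,162,8],
  ],
  grip_force=30,
)

```text
time_s: 18.35
ee_pos: [560.8, 152.5, 218.4]
ee_rot: [32.0, 89.5, 15.1]
force: [-0.2, -0.3, -1.5]
gripper_width: 15.3
```

```bash
python3 go.py 576.7 -157 120 -12.8
```

```text
[-0.14  0.46  4.02] [  15.95 -309.54  -98.45] now [560.75 152.54 218.45] [-0.18 -0.26 -1.46] tilt [ 0.0081  0.0022 -1.    ]
```

drive_tool(
  plan=[
    [-0.14,0.46,0.6,3,-50,0,8],
    [-0.14,0.46,1.3,5,-103,0,8],
    [-0.14,0.46,2,8,-155,0,8],
    [-0.14,0.46,2.6,10,-206,0,8],
    [-0.14,0.46,3.3,13,-258,0,8],
    [-0.14,0.46,4,16,-309.5,0,8],
    [-0.14,0.46,4,16,-309.5,-30,8],
    [-0.14,0.46,4,16,-309.5,-70,8],
    [-0.14,0.46,4,16,-309.5,-98.5,8],
    [-0.14,0.46,4,16,-309.5,-98.5,8],
  ],
)

```text
time_s: 19.6
ee_pos: [574.2, -156.3, 116.8]
ee_rot: [176.1, 89.6, 163.3]
force: [0.3, 0.7, -1.3]
gripper_width: 15.6
```

drive_tool(
  plan=[
    [0,0,0,0,0,0,8],
    [0,0,0,0,0,0,8],
  ],
)

```text
time_s: 19.85
ee_pos: [574.8, -156.4, 117.9]
ee_rot: [176.3, 89.7, 163.5]
force: [-0.5, -0.2, -0.1]
gripper_width: 15.3
```

```bash
python3 go.py 576.7 -157 95 -12.8
python3 - <<'E'
from h import *
a=grab_frame('side')[:,:,::-1];b=grab_frame('top')
cv2.imwrite('pics/s5.png',cv2.resize(a[120:220,290:390],(600,600),interpolation=cv2.INTER_CUBIC))
p=state()['ee_pos'];print(proj('side',[p[0],p[1],p[2]-40]))
E
```

```text
[-0.1  -0.32  0.02] [  1.87  -0.59 -22.93] now [ 574.83 -156.41  117.93] [-0.53 -0.17 -0.06] tilt [-0.0057  0.0017 -1.    ]
[332.48766626 159.94815602]
```

View pics/s5.png

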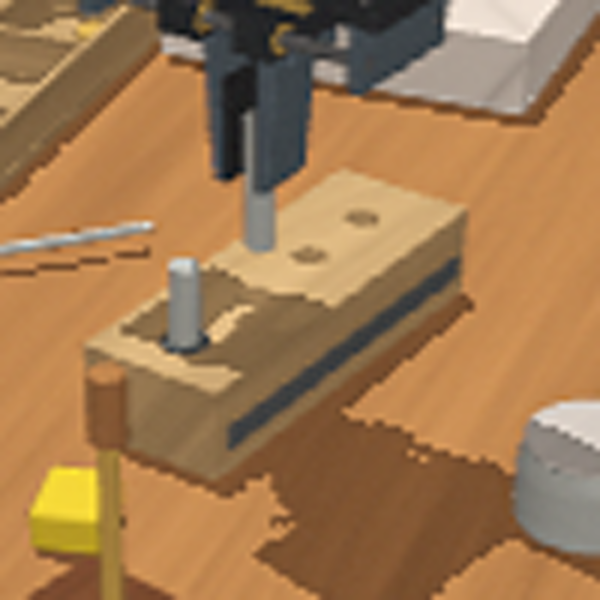

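The post foot at about (333.1,160.8) agrees with the prediction (332.8,160.6). I'll correct xy and approach the mouth.

drive_tool(
  plan=[
    [-0.1,-0.32,0,1.9,-0.6,-5,8],
    [-0.1,-0.32,0,1.9,-0.6,-15,8],
    [-0.1,-0.32,0,1.9,-0.6,-23,8],
    [-0.1,-0.32,0,1.9,-0.6,-23,8],
    [-0.1,-0.32,0,1.9,-0.6,-23,8],
  ],
)

```text
time_s: 20.58
ee_pos: [576.9, -157.1, 94.9]
ee_rot: [-23.1, 90.0, -36.0]
force: [0.0, 0.1, -0.8]
gripper_width: 15.3
```

```bash
python3 go.py 576.7 -157 88 -12.8
```

```text
[0.01 0.01 0.02] [-0.15  0.07 -6.9 ] now [ 576.85 -157.07   94.9 ] [ 0.    0.09 -0.81] tilt [ 2.e-04 -1.e-04 -1.e+00]
```

drive_tool(
  plan=[
    [0,0,0,-0.1,0,-2,8],
    [0,0,0,-0.1,0,-4,8],
    [0,0,0,-0.1,0,-5,8],
    [0,0,0,-0.1,0,-6,8],
    [0,0,0,-0.1,0,-6,8],
  ],
)

```text
time_s: 21.2
ee_pos: [576.7, -157.0, 88.8]
ee_rot: [-40.1, 90.0, -53.0]
force: [0.7, -0.9, -0.3]
gripper_width: 15.4
```

drive_tool(
  plan=[
    [0,0,0,0,0,-1,8],
    [0,0,0,0,0,-2,8],
    [0,0,0,0,0,-2,8],
  ],
)

```text
time_s: 21.58
ee_pos: [576.7, -157.0, 86.7]
ee_rot: [-145.4, 90.0, -158.3]
force: [0.8, 0.2, -1.6]
gripper_width: 15.3
```

drive_tool(
  plan=[
    [0,0,0,0,0,-2,8],
    [0,0,0,0,0,-4,8],
    [0,0,0,0,0,-6,8],
    [0,0,0,0,0,-8,8],
    [0,0,0,0,0,-10,8],
    [0,0,0,0,0,-10,8],
  ],
)

```text
time_s: 22.32
ee_pos: [576.7, -157.0, 76.6]
ee_rot: [-166.8, 90.0, -179.7]
force: [-0.5, 0.4, -1.0]
gripper_width: 15.5
```

drive_tool(
  plan=[
    [0,0,0,0,0,-2,8],
    [0,0,0,0,0,-4,8],
    [0,0,0,0,0,-6,8],
    [0,0,0,0,0,-8,8],
    [0,0,0,0,0,-10,8],
    [0,0,0,0,0,-11,8],
    [0,0,0,0,0,-11,8],
  ],
)

```text
time_s: 23.2
ee_pos: [576.6, -157.0, 65.4]
ee_rot: [-175.4, 90.0, 171.7]
force: [0.2, -0.2, -1.4]
gripper_width: 15.5
```

drive_tool(
  plan=[
    [0,0,0,0,0,-1,8],
    [0,0,0,0,0,-2,8],
    [0,0,0,0,0,-2,8],
  ],
)

```text
time_s: 23.58
ee_pos: [576.6, -157.0, 63.4]
ee_rot: [-172.5, 90.0, 174.7]
force: [0.3, 0.4, -0.5]
gripper_width: 15.3
```

drive_tool(
  plan=[
    [0,0,0,0,0,-0.8,8],
    [0,0,0,0,0,-0.8,8],
  ],
)

```text
time_s: 23.82
ee_pos: [576.6, -157.0, 62.5]
ee_rot: [-172.5, 90.0, 174.7]
force: [-0.1, 0.6, -0.9]
gripper_width: 15.0
```

drive_tool(
  plan=[
    [0,0,0,0,0,-0.8,8],
    [0,0,0,0,0,-0.8,8],
  ],
)

```text
time_s: 24.08
ee_pos: [576.7, -157.1, 62.1]
ee_rot: [-95.8, 90.0, -108.6]
force: [-0.3, -0.7, 2.2]
gripper_width: 15.3
```

drive_tool(
  plan=[
    [0,0,0,0,0,-0.7,8],
    [0,0,0,0,0,-0.7,8],
  ],
)

```text
time_s: 24.32
ee_pos: [576.8, -157.1, 62.0]
ee_rot: [-20.2, 90.0, -33.0]
force: [-1.3, 1.0, 5.4]
gripper_width: 15.1
```

It seated at TCP 62.0, as predicted, with 5 N. Releasing and retreating.

drive_tool(
  plan=[
    [0,0,0,0,0,0.3,18],
    [0,0,0,0,0,0.3,25],
    [0,0,0,0,0,0.3,35],
    [0,0,0,0,0,0.3,40],
    [0,0,0,0,0,20,40],
    [0,0,0,0,0,50,40],
    [0,0,0,0,0,100,40],
    [0,0,0,-40,-40,150,40],
    [0,0,0,-80,-80,170,40],
    [0,0,0,-80,-80,170,40],
  ],
)

```text
time_s: 25.58
ee_pos: [495.6, -239.2, 234.3]
ee_rot: [-22.4, 89.7, -35.4]
force: [0.3, -0.3, -0.5]
gripper_width: 39.8
```

Run:
```python
from h import *
a=grab_frame('side')[:,:,::-1];b=grab_frame('top')[:,:,::-1];s=state();print(s['time_s'],s['force'].round(1),s['ee_pos'].round(1))
A=cv2.resize(a[145:285,230:375],(580,560),interpolation=cv2.INTER_CUBIC)
cv2.imwrite('pics/s6.png',A)
print('expected top post',proj('side',[576.7,-157,94])+[.3,.7],'guide',proj('side',[590,-98.5,94])+[.3,.7])
```

```text
25.675 [1.1 0.  0.2] [ 496.4 -237.6  232.5]
expected top post [332.31184719 155.72206504] guide [320.52216092 163.74797247]
```

View pics/s6.png

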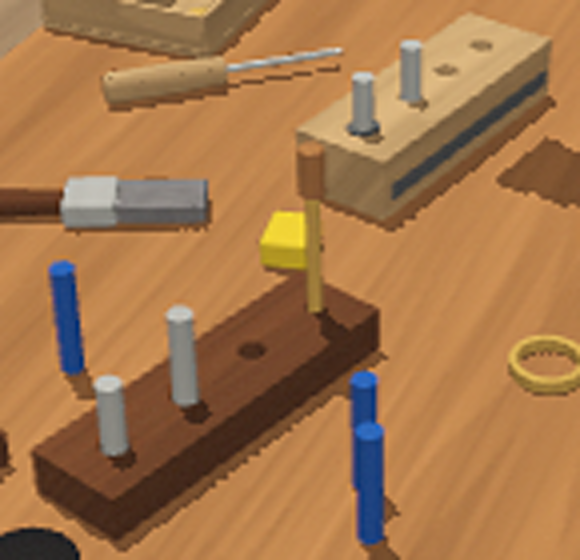

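The post top is at crop (411,44), which is picture (332.6,155.9) against an expected (332.3,155.7), so it is level with the guide post. The rod and the other two posts are where they started, so I'm handing in.

```bash
python3 -c "
from workcell import *
print(env.job_done())"
```

```text
the job is handed in; nothing more can be done
None
```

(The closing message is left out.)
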